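Put the stacked bead rolls away beside their mates

TASK

Take the stack of grooved bead-rolling rolls apart from the top down and put the rolls away in that order, each over the free dowel of the wooden holder that carries its mate (same material and diameter) and lying flat on its board. Do not tip any roll over, and leave the snips and the mallet where they lie.

Things in the scene. Friction and masses are not known exactly. Their poses are not given: they have to be found in the camera images.
- roll_blue: Loose bead-rolling roll of blue plastic (polyamide): upright ring, 42 mm diameter, 30 mm tall, 26 mm bore right through, shallow groove around its side 10 to 20 mm above its foot, about 0.035 kg. It starts on top of the stack. Origin: centre of its underside; z up along the bore. The four rolls start as one stack, each up to 4 mm off-centre on the wider one below.
- roll_brass: Loose bead-rolling roll of yellow brass: upright ring, 50 mm diameter, 30 mm tall, 26 mm bore right through, shallow groove around its side 10 to 20 mm above its foot, about 0.37 kg. It starts third from the bottom. Origin: centre of its underside; z up along the bore. The four rolls start as one stack, each up to 4 mm off-centre on the wider one below.
- roll_steel: Loose bead-rolling roll of bright grey steel: upright ring, 58 mm diameter, 30 mm tall, 26 mm bore right through, shallow groove around its side 10 to 20 mm above its foot, about 0.5 kg. It starts second from the bottom. Origin: centre of its underside; z up along the bore. The four rolls start as one stack, each up to 4 mm off-centre on the wider one below.
- roll_black: Loose bead-rolling roll of blackened dark steel: upright ring, 66 mm diameter, 30 mm tall, 26 mm bore right through, shallow groove around its side 10 to 20 mm above its foot, about 0.7 kg. It starts at the bottom of the stack, standing on the bench. Origin: centre of its underside; z up along the bore. The four rolls start as one stack, each up to 4 mm off-centre on the wider one below.
- dowel_blue (a point): Foot of the free wooden dowel (10 mm thick, 42 mm tall, round tip) of the blue plastic pair's holder, on the top face of its fixed brown board (146 x 68 mm, top 15 mm above the bench). z up; x along the board: the +x end is 35 mm away, and 76 mm towards -x the mate, a ridged roll of blue plastic (polyamide), 42 mm diameter, 30 mm tall, is fixed under a dark nut (top 61 mm above the bench).
- dowel_brass (a point): Foot of the free wooden dowel (10 mm thick, 42 mm tall, round tip) of the brass pair's holder, on the top face of its fixed brown board (146 x 68 mm, top 15 mm above the bench). z up; x along the board: the +x end is 35 mm away, and 76 mm towards -x the mate, a ridged roll of yellow brass, 50 mm diameter, 30 mm tall, is fixed under a dark nut (top 61 mm above the bench).
- dowel_steel (a point): Foot of the free wooden dowel (10 mm thick, 42 mm tall, round tip) of the bright steel pair's holder, on the top face of its fixed brown board (146 x 68 mm, top 15 mm above the bench). z up; x along the board: the +x end is 35 mm away, and 76 mm towards -x the mate, a ridged roll of bright grey steel, 58 mm diameter, 30 mm tall, is fixed under a dark nut (top 61 mm above the bench).
- dowel_black (a point): Foot of the free wooden dowel (10 mm thick, 42 mm tall, round tip) of the black pair's holder, on the top face of its fixed brown board (146 x 68 mm, top 15 mm above the bench). z up; x along the board: the +x end is 35 mm away, and 76 mm towards -x the mate, a ridged roll of blackened dark steel, 66 mm diameter, 30 mm tall, is fixed under a dark nut (top 61 mm above the bench).
- snips: Sheet-metal snips lying flat on the bench at the far side of the work, black handles and steel jaws, 270 mm long, 20 mm tall; origin on the bench at the pivot, x points along the jaws. Not part of the job.
- mallet: Mallet lying on the bench at the robot's left, white plastic head with a steel band (56 mm thick, 110 mm long) and a brown wooden handle, 310 mm long overall; origin on the bench under the end of the handle, x points to the head. Not part of the job.
There are look-alikes about, which are no part of the job. What is shaped like the roll_black but red is not meant.

How it is judged:
By the outcome, as a careful person would: the job done as asked, in the order asked, and still so for the second after the job is handed in, with the robot touching nothing.
It also fails if it takes over 128 s, if anything falls off the work surface, if the arm or the gripper's body presses on something with over 40 N, if the wrist force passes 120 N, or if a joint passes its speed limit or range.

ROBOT

A 7-joint arm with a two-finger parallel gripper is mounted at the origin on the work surface. World frame = base frame: x ahead of the robot, y to its left, z up, the work surface at z = 0. Lengths are in m, angles in rad, forces in N, time in s.
With the tool pointing down it reaches from about 0.35 to 0.9 m from the base axis. Payload 8.1 kg.
Tool frame: the origin (TCP) lies on the centre line of the jaws, within the pads' length; the fingertips stand 19 mm ahead of it and the grasp point (between the pads) is the TCP (arm.tip_reach is the distance from the TCP to the fingertips, in m); z points along the fingers, y is the line along which they close (so a half turn about z gives the same grasp; the last joint's range is limited). The gripper opens to 92 mm and grips with 3 to 60 N. Pads are 19 mm wide; open, the fingers measure 130 mm over their backs; the gripper's body (75 mm by 190 mm) begins 47 mm behind the grasp point.
Start: joints at [1.138, 0.434, 0.025, 1.573, -0.012, 1.134, -0.075], TCP at [0.202, -0.591, 0.246] pointing down, gripper open.
Joint ranges: [-2.62, 2.62], [-0.44, 2.09], [-1.27, 1.32], [0.08, 2.57], [-1.32, 4.46], [0.12, 2], [-2.74, 2.74]. Speed limits (rad/s): [2.22, 2.22, 3.01, 3.01, 3.14, 3.14, 3.14].

INTERFACE

Orientations are given as a rotation vector (axis times angle).
In Python, from cell import arm gives the robot as it stands.
- The arm moves only by the tool arm_command, never from a script. Its argument "targets" is a list that holds one entry, the list of rows, each a list of 6 numbers: the shift along the tool's x, y, z in m, then the turn, a rotation vector about the tool's x, y, z in rad. A call has 1 to 10 rows; each row shifts and turns the commanded pose from where the row before left it, along the tool's axes as they then stand; what a row does not reach is not made up. A row lasts 1/8 s, in which the tool goes at most 62.5 mm and 10.7 degrees, less where a joint would pass 70% of its speed; a pose out of reach is approached as far as the arm can. A call with a gripper value outside its range is refused whole. "jaw" is the finger opening in m, from 0 to 0.0918, set as the call begins (left out, the last holds). The fingers move at their own pace and stop on an object; "newtons" is the grip in N (left out, the last holds). Time passes only in rows, so rows that do not move let the fingers close. It gives the time, the measured TCP pose, the force, the opening and the grip force at its end, in the units of the state.
- arm.observe(): the state, without advancing time (a new reading comes with each control period).
- arm.get_image(name): name is "scene" or "top"; returns a dict with "pixels" (400x640x3 uint8, red, green, blue), "z_map" (400x640 float32, m along the optical axis (not along the pixel's ray), 0 where there is no reading), "fx", "fy", "cx", "cy" (pixels), "xyz" and "rotation" of the camera in the world. Camera axes: x right, y down, z forward; pixel columns grow to the right and rows downward; lengths in m; the calibration is good to about 2 mm. A picture is of the moment at which its call begins.
- arm.sign_off(): hands the job in; it is judged then, once.
The state is a dict: "clock": time; "joints": joint angles; "dq": joint speeds; "joint_efforts": joint torques, N m; "position": TCP position; "ee_rot": TCP orientation; "force": force on the tool from outside, world axes, zero at the start; "ft_torque": the same for the moment, N m; "width": opening from 0.0 (shut) to 1.0 (fully open); "gripper_force": force on a finger pad.
Only numpy, scipy, OpenCV 4.12 (cv2) and the standard library are available. Lean on these libraries where they do the work, as an engineer would, in place of code of your own. Each camera call takes 0.05 s, during which the arm holds its last target. There are 200 camera calls.

## Working session

There is one attempt and no reset: what is moved stays moved. The work goes in short steps, Python scripts to look and compute and a tool call to move; the robot and the scene stay as the last step left them, time stands still between calls to the robot, and variables do not carry over. Pictures are saved under pics/ and viewed, at most 14 in all, crops included, and the job is handed in when it is done.

Besides the shell and the picture viewer there is one more tool, called after "Request:" as name([rows], argument=value, ...), one row to a line, values as JSON. arm_command: Moves the arm, as the interface text tells. Its arguments: {"type":"object","properties":{"targets":{"type":"array","items":{"type":"array","items":{"type":"array","items":{"type":"number"}}}},"jaw":{"type":"number"},"newtons":{"type":"number"}},"required":["targets"]}

```bash
mkdir -p pics; ls; python3 - <<'E'
from cell import arm
import cv2,numpy as np
for n in("scene","top"):
    i=arm.get_image(n); cv2.imwrite(f"pics/{n}0.png",i["pixels"][:,:,::-1]); np.savez(f"{n}0.npz",**i)
    print(n,i["fx"],i["cx"],i["cy"],i["xyz"],i["rotation"])
o=arm.observe();print(o)
E
```

```text
pics
scene 447.9875305582716 315.29009013167604 197.19827852175072 [ 1.04019951 -0.72070191  0.90305857] [-2.23436135 -0.58807952  0.2724483 ]
top 376.01587301282245 321.5832189088321 201.30405426564215 [0.49099374 0.10070742 1.01824073] [-2.20074749  2.17702677 -0.09773954]
{'clock': 0.1, 'joints': array([ 1.13838814,  0.4351752 ,  0.02497875,  1.57403222, -0.01161092,
        1.13399216, -0.0750753 ]), 'dq': array([ 0.00102792, -0.00030441,  0.00018317, -0.00189467,  0.00071945,
        0.00090951, -0.00025887]), 'joint_efforts': array([ 2.68234042e-03, -6.69134331e+01,  9.88088809e-01, -3.15151119e+01,
       -6.05060044e-02,  3.73465929e-02,  1.34467869e-04]), 'position': array([ 0.20222072, -0.59091068,  0.24499979]), 'ee_rot': array([-3.09759124e+00, -5.15400169e-01,  5.69593508e-04]), 'force': array([1.1873285 , 0.42328416, 0.5254289 ]), 'ft_torque': array([-0.0194162 ,  0.0227159 ,  0.03547145]), 'gripper_force': 0.0, 'width': 0.9978543771248278}
```

View pics/scene0.png

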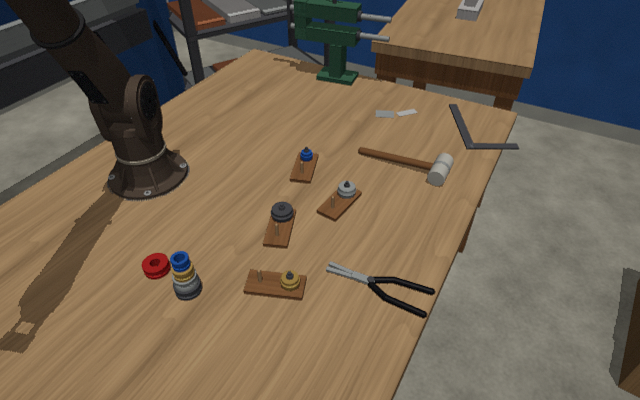

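View pics/top0.png

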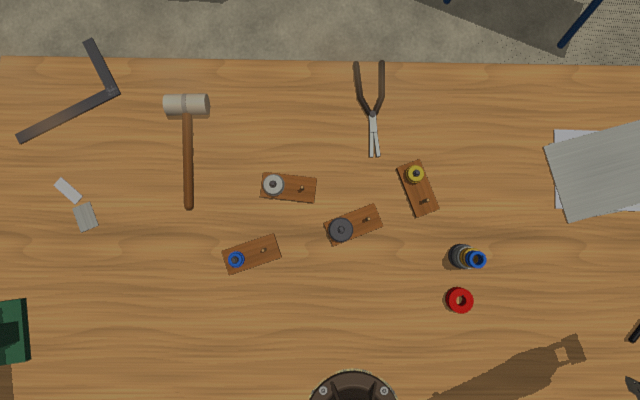

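Top view: stack at (470,258), with the red decoy ring at (459,300) and again at (155,265) in the scene view. Holders: blue (252,254), steel (288,187), black (353,225), brass (417,188). Rolls that could be confused with mine are the fixed mates at (236,259), (273,184), (341,230) and (416,173), and the red ring. The loose stack at (470,258) is the target.

```bash
cat > h.py <<'E'
import numpy as np,cv2
from scipy.spatial.transform import Rotation as R
from scipy.optimize import least_squares
def cloud(i):
    v,u=np.mgrid[:400,:640]; z=i["z_map"]
    p=np.stack([(u-i["cx"])/i["fx"]*z,(v-i["cy"])/i["fy"]*z,z],-1)
    return p@R.from_rotvec(i["rotation"]).as_matrix().T+i["xyz"]
def fit(p,r,c0):
    f=least_squares(lambda c:np.hypot(*(p[:,:2]-c).T)-r,c0,loss="soft_l1",f_scale=.001)
    return f.x,np.abs(f.fun).mean()
def ring(P,rgb,c,zt,r):
    "centre of roll whose top is at zt: outer side points"
    m=(P[...,2]>zt-.028)&(P[...,2]<zt-.003)&(np.hypot(P[...,0]-c[0],P[...,1]-c[1])<r+.008)&(np.hypot(P[...,0]-c[0],P[...,1]-c[1])>r-.008)
    return fit(P[m],r,c)+(m.sum(),)
E
python3 - <<'E'
from h import *
T=dict(np.load("top0.npz"));S=dict(np.load("scene0.npz"))
PT,PS=cloud(T),cloud(S)
for n,P in(("top",PT),("scene",PS)):
    m=(P[...,2]>.009)&(P[...,2]<.022)&(P[...,0]>.25)&(P[...,0]<.85)&(abs(P[...,1])<.5)
    k,l,st,c=cv2.connectedComponentsWithStats(m.astype(np.uint8))
    for j in range(1,k):
        if st[j,4]<250: continue
        q=P[l==j]; rect=cv2.minAreaRect((q[:,:2]*1000).astype(np.float32)); print(n,c[j].round(),st[j,4],np.array(rect[0]).round(1),np.array(rect[1]).round(1),round(rect[2],1),"z",np.median(q[:,2]).round(4))
    tab=P[(abs(P[...,2])<.006)&(P[...,0]>.3)&(P[...,0]<.8)&(abs(P[...,1])<.4)];print(" table z",np.median(tab[:,2]))
    m=(P[...,2]>.035)&(P[...,2]<.2)&(P[...,0]>.25)&(P[...,0]<.85)&(abs(P[...,1])<.5)
    k,l,st,c=cv2.connectedComponentsWithStats(m.astype(np.uint8))
    for j in range(1,k):
        if st[j,4]>30:
            q=P[l==j]; print("  hi",c[j].round(),st[j,4],np.median(q,0).round(4),q[:,2].max().round(3))
    m=(abs(P[...,2]-.12)<.004)&(P[...,0]>.25)&(abs(P[...,1]+.25)<.25)
    if m.sum()>20:
        c,_=cv2.minEnclosingCircle((P[m][:,:2]*1000).astype(np.float32)); print("blue top enclosing",c,_,m.sum())
E
```

```text
top [372. 125.] 540 [770.7 -44.1] [157.4  69. ] 0.2 z 0.0146
top [418. 191.] 1064 [ 606.7 -170.5] [145.5  68.5] 21.1 z 0.015
top [293. 188.] 985 [605.1 178.5] [145.9  68.3] 84.3 z 0.0154
top [363. 220.] 781 [514.7 -15.5] [ 67.9 105.2] 22.4 z 0.0149
top [253. 253.] 1196 [426.1 273.5] [ 67.8 146.4] 19.0 z 0.0155
 table z 0.0002525052985136167
  hi [186. 109.] 1036 [0.81   0.4475 0.051 ] 0.061
  hi [415. 173.] 235 [ 0.6404 -0.1535  0.0451] 0.064
  hi [273. 184.] 312 [0.6081 0.2147 0.0456] 0.064
  hi [340. 230.] 425 [0.4918 0.0392 0.0453] 0.063
  hi [469. 258.] 593 [ 0.4268 -0.2716  0.0902] 0.124
  hi [235. 259.] 189 [0.4145 0.3067 0.0454] 0.063
blue top enclosing (424.94903564453125, -283.690185546875) 21.36374282836914 157
scene [304. 168.] 443 [429.5 268.2] [ 68.7 147. ] 19.4 z 0.0123
scene [337. 204.] 556 [607.7 174.5] [149.4  70.9] 84.1 z 0.0125
scene [279. 232.] 614 [510.4  -1.6] [ 68.  147.1] 22.5 z 0.0124
scene [361. 277.] 472 [771.7 -49.7] [156.4  58.1] 0.1 z 0.0124
scene [272. 285.] 1016 [ 609.6 -175.1] [145.6  72.6] 20.6 z 0.0126
 table z -0.0023601270509353567
  hi [306. 152.] 74 [0.4195 0.2997 0.0429] 0.059
  hi [440. 165.] 407 [0.826  0.4387 0.0488] 0.058
  hi [347. 187.] 174 [0.6147 0.2072 0.0425] 0.059
  hi [282. 209.] 264 [0.4989 0.03   0.0421] 0.06
  hi [183. 271.] 797 [ 0.4407 -0.2967  0.0864] 0.121
  hi [290. 278.] 225 [ 0.6475 -0.1646  0.0428] 0.063
blue top enclosing (427.86322021484375, -287.6689453125) 21.483421325683594 107
```

```bash
python3 - <<'E'
import cv2
a=cv2.imread("pics/scene0.png")[230:320,120:220];cv2.imwrite("pics/c1.png",cv2.resize(a,None,fx=6,fy=6,interpolation=2))
E
```

```text
(no output)
```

View pics/c1.png

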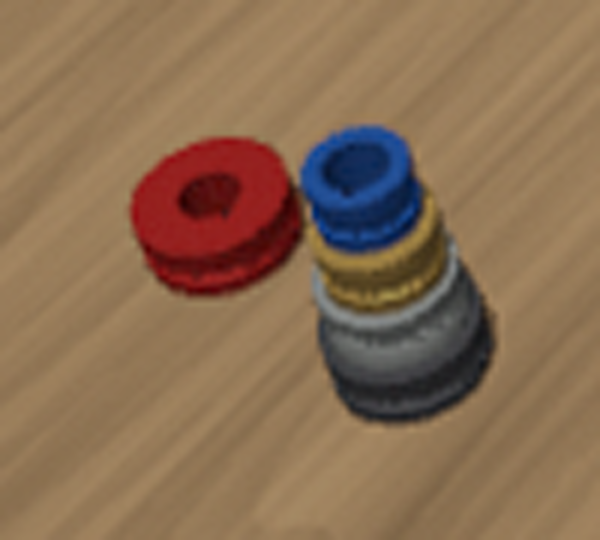

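Request:
arm_command([
  [[0.02, -0.014, 0, 0, 0, 0], [0.04, -0.028, 0, 0, 0, 0], [0.04, -0.028, 0, 0, 0, 0], [0.05, -0.034, 0, 0, 0, 0], [0.05, -0.034, 0, 0, 0, 0], [0.05, -0.034, 0, 0, 0, 0], [0.04, -0.028, 0, 0, 0, 0], [0.02, -0.016, 0, 0, 0, 0], [0, 0, 0.02, 0, 0, 0], [0, 0, 0.02, 0, 0, 0]],
], jaw=0.0918, newtons=20)

```text
clock: 1.35
position: [0.4259, -0.2861, 0.2052]
ee_rot: [3.099, 0.517, -0.0]
force: [-1.2, -0.3, 0.2]
width: 1.001
gripper_force: 0.0
```

```bash
cat >> h.py <<'E'
def plan(arm,tgt,ax=None):
    o=arm.observe();M=R.from_rotvec(o["ee_rot"]).as_matrix();yaw=0
    if ax is not None:
        a=M.T@np.array([ax[0],ax[1],0]);yaw=np.arctan2(-a[0],a[1]);yaw=(yaw+np.pi/2)%np.pi-np.pi/2
    d=(M@R.from_rotvec([0,0,yaw]).as_matrix()).T@(np.array(tgt)-o["position"])
    print("t",o["clock"],"pos",o["position"].round(4),"y",M[:,1].round(3),"z",M[:,2].round(3),"w",round(o["width"]*.0918,4),"gf",o["gripper_force"],"q",o["joints"].round(2),"F",o["force"].round(1)); print(" yaw %.3f then"%yaw,d.round(4))
E
python3 - <<'E'
from h import *
from cell import arm
import cv2
plan(arm,[.4264,-.2857,.112])
i=arm.get_image("top");cv2.imwrite("pics/t1.png",cv2.resize(i["pixels"][190:320,400:560,::-1],None,fx=5,fy=4.6))
i=arm.get_image("scene");cv2.imwrite("pics/s1.png",cv2.resize(i["pixels"][160:320,80:280,::-1],None,fx=3.6,fy=3.6))
E
```

```text
t 1.35 pos [ 0.4259 -0.2861  0.2052] y [ 0.325 -0.946  0.   ] z [-0. -0. -1.] w 0.0919 gf 0.0 q [ 0.6   0.3  -0.14  1.89  0.05  0.95 -0.8 ] F [-1.2 -0.3  0.2]
 yaw 0.000 then [ 0.0006 -0.0002  0.0932]
```

View pics/s1.png

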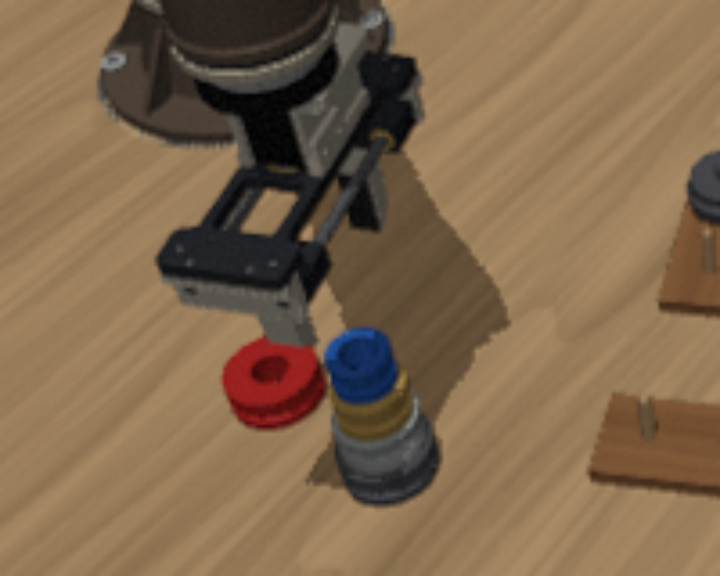

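The scene crop shows the open jaws above the stack, with the blue roll at crop (360,355), centred between them. Descending.

Request:
arm_command([
  [[0, 0, 0.02, 0, 0, 0], [0, 0, 0.025, 0, 0, 0], [0, 0, 0.025, 0, 0, 0], [0, 0, 0.015, 0, 0, 0], [0, 0, 0.007, 0, 0, 0], [0, 0, 0, 0, 0, 0], [0, 0, 0, 0, 0, 0]],
])

```text
clock: 2.33
position: [0.4262, -0.2869, 0.1145]
ee_rot: [3.098, 0.515, 0.001]
force: [0.3, -0.1, -0.3]
width: 1.0
gripper_force: 0.0
```

```bash
python3 - <<'E'
from h import *
from cell import arm
plan(arm,[.4264,-.2857,.112])
for n in("top","scene"):
    i=arm.get_image(n);P=cloud(i)
    c=i["pixels"].astype(int);b=(c[...,2]>c[...,0]+50)&(abs(P[...,2]-.12)<.005)&(abs(P[...,0]-.426)<.04)&(abs(P[...,1]+.286)<.04)
    print(n,b.sum(),cv2.minEnclosingCircle((P[b][:,:2]*1000).astype(np.float32)))
    if n=="scene":cv2.imwrite("pics/s2.png",cv2.resize(i["pixels"][200:310,110:250,::-1],None,fx=5,fy=5))
E
```

```text
t 2.325 pos [ 0.4262 -0.2869  0.1145] y [ 0.324 -0.946  0.001] z [ 0.001 -0.001 -1.   ] w 0.0918 gf 0.0 q [ 0.59  0.42 -0.13  1.98  0.08  0.74 -0.83] F [ 0.3 -0.1 -0.3]
 yaw 0.000 then [ 0.0005 -0.0011  0.0025]
top 0 ((0.0, 0.0), 0.0)
scene 52 ((428.53753662109375, -286.77642822265625), 20.22214126586914)
```

View pics/s2.png

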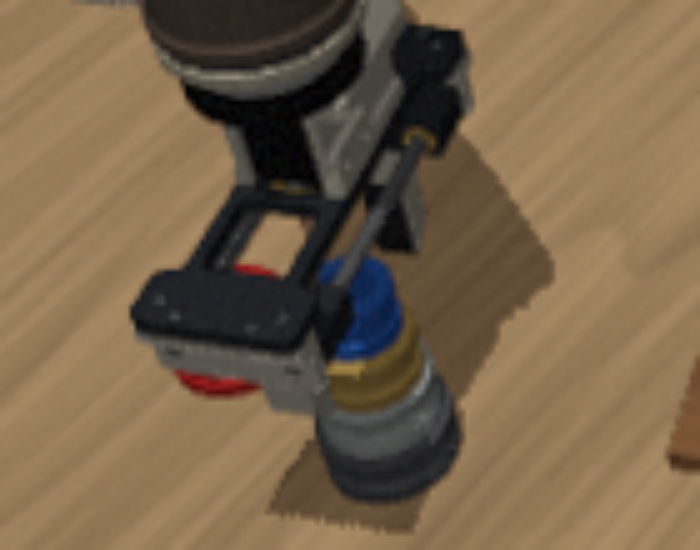

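The view shows the jaws either side of the blue roll (crop 365,310) with the tips just above the brass. I'll go 2 mm lower and close.

Request:
arm_command([
  [[0, -0.001, 0.002, 0, 0, 0], [0, 0, 0, 0, 0, 0], [0, 0, 0, 0, 0, 0], [0, 0, 0, 0, 0, 0], [0, 0, 0, 0, 0, 0], [0, 0, 0, 0, 0, 0]],
], jaw=0.03, newtons=15)

```text
clock: 3.18
position: [0.4254, -0.2857, 0.1118]
ee_rot: [3.099, 0.516, 0.0]
force: [0.4, 0.6, 0.3]
width: 0.457
gripper_force: 15.0
```

Request:
arm_command([
  [[0, 0, -0.015, 0, 0, 0], [0, 0, -0.025, 0, 0, -0.175], [0, 0, -0.025, 0, 0, -0.175], [0, 0, 0, 0, 0, -0.175], [0, 0, 0, 0, 0, -0.175], [0, 0, 0, 0, 0, -0.175], [0, 0, 0, 0, 0, -0.175], [0, 0, 0, 0, 0, -0.175], [0, 0, 0, 0, 0, -0.175], [0, 0, 0, 0, 0, -0.175]],
])

```text
clock: 4.42
position: [0.4255, -0.2859, 0.1778]
ee_rot: [1.814, 2.564, -0.001]
force: [-1.0, -0.1, -0.3]
width: 0.46
gripper_force: 15.0
```

```bash
python3 - <<'E'
from h import *
from cell import arm
plan(arm,[.4403,.2350,.17],(.944,.329))
# brass now exposed, measured while blue is up
for n in("top","scene"):
    i=arm.get_image(n);P=cloud(i);np.savez(n+"1.npz",**i)
    d=np.hypot(P[...,0]-.428,P[...,1]+.286)
    b=(abs(P[...,2]-.09)<.005)&(d<.035)
    print(n,b.sum(),cv2.minEnclosingCircle((P[b][:,:2]*1000).astype(np.float32)))
E
```

```text
t 4.425 pos [ 0.4255 -0.2859  0.1778] y [0.943 0.333 0.   ] z [ 0.    -0.001 -1.   ] w 0.0422 gf 14.996372410096228 q [ 0.87  0.37 -0.5   1.9   0.22  0.92  0.61] F [-1.  -0.1 -0.3]
 yaw 0.004 then [0.487  0.1854 0.0073]
top 180 ((426.43157958984375, -284.4903564453125), 25.10139274597168)
scene 208 ((429.51141357421875, -289.4706726074219), 25.832530975341797)
```

Request:
arm_command([
  [[0.03, 0.012, 0, 0, 0, 0], [0.05, 0.019, 0, 0, 0, 0], [0.05, 0.019, 0, 0, 0, 0], [0.05, 0.019, 0, 0, 0, 0], [0.05, 0.019, 0, 0, 0, 0], [0.05, 0.019, 0, 0, 0, 0], [0.05, 0.019, 0, 0, 0, 0], [0.05, 0.019, 0, 0, 0, 0], [0.05, 0.019, 0, 0, 0, 0], [0.03, 0.012, 0, 0, 0, 0]],
])

```text
clock: 5.78
position: [0.4407, 0.2096, 0.1775]
ee_rot: [1.824, 2.557, 0.002]
force: [-0.4, -0.4, -0.1]
width: 0.462
gripper_force: 15.0
```

Request:
arm_command([
  [[0.019, 0.006, 0, 0, 0, 0], [0.008, 0.003, 0, 0, 0, 0], [0, 0, 0.02, 0, 0, 0], [0, 0, 0.02, 0, 0, 0], [0, 0, 0, 0, 0, 0], [0, 0, 0, 0, 0, 0]],
])

```text
clock: 6.52
position: [0.441, 0.2349, 0.1374]
ee_rot: [1.823, 2.558, 0.001]
force: [0.7, 0.7, -0.5]
width: 0.459
gripper_force: 15.0
```

```bash
python3 - <<'E'
from h import *
from cell import arm
plan(arm,[.4403,.2350,.037],(.944,.329))
a=arm.get_image("top")["pixels"];b=arm.get_image("scene")["pixels"]
a=cv2.resize(a[205:305,200:310],(400,364));b=cv2.resize(b[100:200,250:350],(364,364))
cv2.imwrite("pics/d1.png",np.hstack([a,b])[:,:,::-1])
E
```

```text
t 6.525 pos [0.441  0.2349 0.1374] y [0.945 0.326 0.001] z [ 0.001  0.    -1.   ] w 0.0421 gf 14.999993511009961 q [-0.1   0.44 -0.65  1.96  0.35  0.85 -0.61] F [ 0.7  0.7 -0.5]
 yaw -0.003 then [ 0.0004 -0.0007  0.1004]
```

View pics/d1.png

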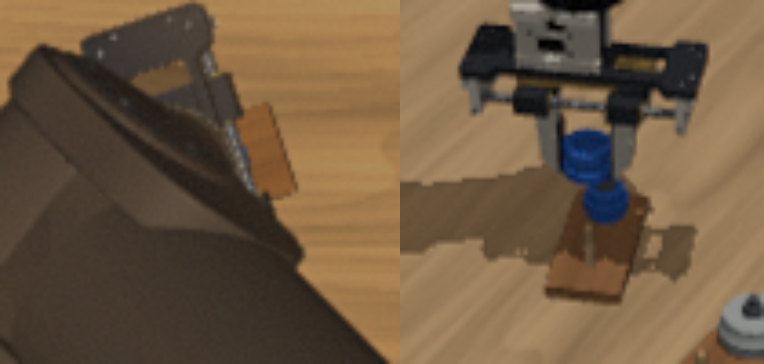

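The scene half shows the blue roll at (588,160), in line over the dowel at (588,245). Lowering.

Request:
arm_command([
  [[0, -0.001, 0.02, 0, 0, 0], [0, 0, 0.02, 0, 0, 0], [0, 0, 0.02, 0, 0, 0], [0, 0, 0.015, 0, 0, 0], [0, 0, 0.01, 0, 0, 0], [0, 0, 0.008, 0, 0, 0], [0, 0, 0.004, 0, 0, 0], [0, 0, 0.002, 0, 0, 0], [0, 0, 0, 0, 0, 0], [0, 0, 0, 0, 0, 0]],
])

```text
clock: 7.88
position: [0.4398, 0.2348, 0.038]
ee_rot: [1.821, 2.559, 0.001]
force: [-0.6, 0.4, -0.7]
width: 0.459
gripper_force: 15.0
```

Request:
arm_command([
  [[0, 0, 0.001, 0, 0, 0], [0, 0, 0, 0, 0, 0], [0, 0, 0, 0, 0, 0]],
])

```text
clock: 8.25
position: [0.4397, 0.2347, 0.0367]
ee_rot: [1.821, 2.56, 0.0]
force: [-0.0, 1.0, -0.4]
width: 0.456
gripper_force: 15.0
```

Request:
arm_command([
  [[0, 0, 0, 0, 0, 0], [0, 0, 0, 0, 0, 0], [0, 0, 0, 0, 0, 0], [0, 0, -0.01, 0, 0, 0], [0, 0, -0.03, 0, 0, 0], [0, 0, -0.04, 0, 0, 0], [0, 0, -0.05, 0, 0, 0], [0, 0, -0.02, 0, 0, 0]],
], jaw=0.065)

```text
clock: 9.25
position: [0.4403, 0.2357, 0.1901]
ee_rot: [1.82, 2.559, 0.006]
force: [-0.2, -0.0, -0.6]
width: 0.708
gripper_force: 0.0
```

```bash
python3 - <<'E'
from h import *
from cell import arm
plan(arm,[.428,-.287,.19],(.324,-.946))
i=arm.get_image("scene");P=cloud(i);b=i["pixels"]
d=np.hypot(P[...,0]-.441,P[...,1]-.2345);m=(d<.022)&(P[...,2]>.03)
print(m.sum(),np.percentile(P[m][:,2],[5,50,95]))
cv2.imwrite("pics/d2.png",cv2.resize(b[100:200,250:350],(400,400))[:,:,::-1])
E
```

```text
t 9.25 pos [0.4403 0.2357 0.1901] y [0.945 0.328 0.004] z [ 0.004  0.002 -1.   ] w 0.065 gf 0.0 q [-0.06  0.38 -0.69  1.91  0.29  0.96 -0.55] F [-0.2 -0.  -0.6]
 yaw -1.567 then [ 0.181  -0.4905 -0.0009]
153 [0.03314281 0.04338687 0.30855107]
```

View pics/d2.png

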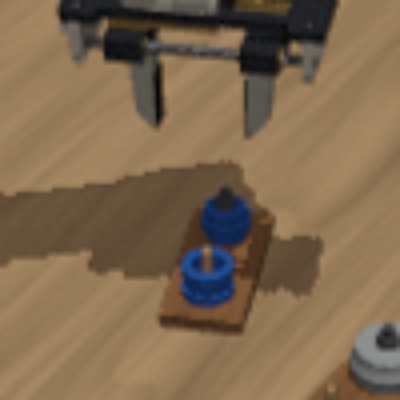

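The crop shows the blue roll lying flat over its dowel at (208,275). Next is the brass.

Request:
arm_command([
  [[-0.03, -0.012, 0, 0, 0, 0], [-0.05, -0.019, 0, 0, 0, 0], [-0.05, -0.019, 0, 0, 0, 0], [-0.05, -0.019, 0, 0, 0, 0], [-0.05, -0.019, 0, 0, 0, 0], [-0.05, -0.019, 0, 0, 0, 0], [-0.05, -0.019, 0, 0, 0, 0], [-0.05, -0.019, 0, 0, 0, 0], [-0.05, -0.019, 0, 0, 0, 0], [-0.03, -0.012, 0, 0, 0, 0]],
], jaw=0.0918)

```text
clock: 10.55
position: [0.4233, -0.2602, 0.1867]
ee_rot: [1.825, 2.557, -0.001]
force: [-0.2, 0.7, 0.1]
width: 1.002
gripper_force: 0.0
```

Request:
arm_command([
  [[-0.03, -0.007, 0, 0, 0, 0], [0, 0, 0, 0, 0, 0.178], [0, 0, 0, 0, 0, 0.178], [0, 0, 0, 0, 0, 0.178], [0, 0, 0, 0, 0, 0.178], [0, 0, 0, 0, 0, 0.178], [0, 0, 0, 0, 0, 0.178], [0, 0, 0, 0, 0, 0.178], [0, 0, 0.02, 0, 0, 0.178], [0, 0, 0.02, 0, 0, 0.178]],
])

```text
clock: 11.8
position: [0.4274, -0.288, 0.1465]
ee_rot: [3.107, 0.465, 0.001]
force: [-0.3, 0.9, -0.8]
width: 0.999
gripper_force: 0.0
```

```bash
python3 - <<'E'
from h import *
from cell import arm
plan(arm,[.428,-.287,.0825],(.358,-.933))
E
```

```text
t 11.8 pos [ 0.4274 -0.288   0.1465] y [ 0.293 -0.956  0.   ] z [ 0.001 -0.    -1.   ] w 0.0917 gf 0.0 q [ 0.6   0.38 -0.14  1.95  0.07  0.82 -0.86] F [-0.3  0.9 -0.8]
 yaw -0.069 then [ 0.0009 -0.0007  0.064 ]
```

Request:
arm_command([
  [[0.001, -0.001, 0.02, 0, 0, -0.07], [0, 0, 0.02, 0, 0, 0], [0, 0, 0.015, 0, 0, 0], [0, 0, 0.007, 0, 0, 0], [0, 0, 0.002, 0, 0, 0], [0, 0, 0, 0, 0, 0]],
])

```text
clock: 12.55
position: [0.4282, -0.2871, 0.0831]
ee_rot: [3.087, 0.582, 0.001]
force: [-1.0, -0.6, -0.7]
width: 0.997
gripper_force: 0.0
```

Request:
arm_command([
  [[0, 0, 0, 0, 0, 0], [0, 0, 0, 0, 0, 0], [0, 0, 0, 0, 0, 0], [0, 0, 0, 0, 0, 0], [0, 0, 0, 0, 0, 0], [0, 0, 0, 0, 0, 0]],
], jaw=0.04, newtons=35)

```text
clock: 13.3
position: [0.4279, -0.2867, 0.0827]
ee_rot: [-3.087, -0.582, 0.0]
force: [-0.9, 0.5, 1.9]
width: 0.547
gripper_force: 35.0
```

Request:
arm_command([
  [[0, 0, -0.005, 0, 0, 0], [0, 0, -0.015, 0, 0, 0], [0, 0, -0.02, 0, 0, 0], [0, 0, -0.02, 0, 0, 0], [0, 0, -0.005, 0, 0, 0], [0, 0, 0, 0, 0, 0]],
])

```text
clock: 14.05
position: [0.428, -0.287, 0.148]
ee_rot: [3.087, 0.582, 0.001]
force: [-0.4, -0.4, -3.9]
width: 0.542
gripper_force: 35.0
```

```bash
python3 - <<'E'
from h import *
from cell import arm
plan(arm,[.5726,-.1864,.12],(.358,-.933))
E
```

```text
t 14.05 pos [ 0.428 -0.287  0.148] y [ 0.364 -0.931  0.001] z [ 0.001 -0.    -1.   ] w 0.0498 gf 34.99833628535271 q [ 0.61  0.38 -0.16  1.95  0.08  0.82 -0.79] F [-0.4 -0.4 -3.9]
 yaw 0.006 then [ 0.171  -0.0422  0.028 ]
```

Request:
arm_command([
  [[0.02, -0.005, 0, 0, 0, 0], [0.04, -0.01, 0, 0, 0, 0], [0.05, -0.012, 0, 0, 0, 0], [0.04, -0.01, 0, 0, 0, 0], [0.016, -0.004, 0, 0, 0, 0], [0.005, -0.001, 0.01, 0, 0, 0], [0, 0, 0.02, 0, 0, 0], [0, 0, 0, 0, 0, 0], [0, 0, 0, 0, 0, 0]],
])

```text
clock: 15.18
position: [0.5713, -0.1865, 0.1178]
ee_rot: [3.087, 0.58, -0.001]
force: [-0.7, -0.2, -3.4]
width: 0.544
gripper_force: 35.0
```

```bash
python3 - <<'E'
from h import *
from cell import arm
plan(arm,[.5726,-.1864,.0375],(.358,-.933))
b=arm.get_image("scene")["pixels"]
cv2.imwrite("pics/d3.png",cv2.resize(b[200:310,210:330],(480,440))[:,:,::-1])
E
```

```text
t 15.175 pos [ 0.5713 -0.1865  0.1178] y [ 0.363 -0.932  0.   ] z [-0.001 -0.    -1.   ] w 0.05 gf 34.99833685811609 q [ 0.35  0.53 -0.17  1.76  0.12  0.85 -1.08] F [-0.7 -0.2 -3.4]
 yaw 0.005 then [0.0013 0.0003 0.0803]
```

View pics/d3.png

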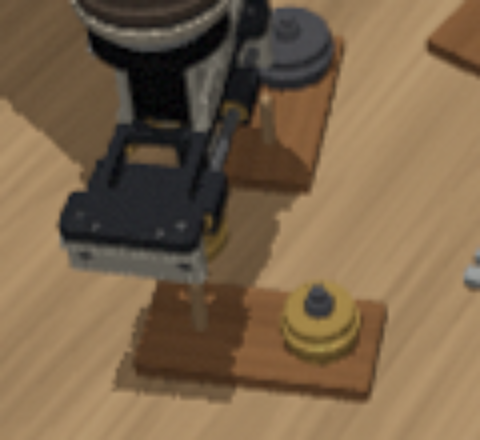

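The gripper hides most of the brass at (215,235); it hangs above the dowel at (198,300). Lowering with the force checked.

Request:
arm_command([
  [[0.001, 0, 0.02, 0, 0, 0], [0, 0, 0.02, 0, 0, 0], [0, 0, 0.01, 0, 0, 0], [0, 0, 0, 0, 0, 0]],
])

```text
clock: 15.72
position: [0.5726, -0.1853, 0.0676]
ee_rot: [-3.087, -0.582, 0.001]
force: [0.8, 0.5, -3.7]
width: 0.541
gripper_force: 35.0
```

Request:
arm_command([
  [[0, 0, 0.01, 0, 0, 0], [0, 0, 0.01, 0, 0, 0], [0, 0, 0.006, 0, 0, 0], [0, 0, 0.003, 0, 0, 0], [0, 0, 0.001, 0, 0, 0], [0, 0, 0, 0, 0, 0], [0, 0, 0, 0, 0, 0]],
])

```text
clock: 16.6
position: [0.5732, -0.1852, 0.0379]
ee_rot: [3.087, 0.582, 0.001]
force: [0.4, -0.5, -4.5]
width: 0.544
gripper_force: 35.0
```

Request:
arm_command([
  [[0, 0, 0, 0, 0, 0], [0, 0, 0, 0, 0, 0], [0, 0, 0, 0, 0, 0], [0, 0, -0.01, 0, 0, 0], [0, 0, -0.03, 0, 0, 0], [0, 0, -0.04, 0, 0, 0], [0, 0, -0.03, 0, 0, 0], [-0.03, 0.01, 0, 0, 0, 0], [-0.05, 0.012, 0, 0, 0, 0], [-0.02, 0.005, 0, 0, 0, 0]],
], jaw=0.072)

```text
clock: 17.85
position: [0.4871, -0.2489, 0.1484]
ee_rot: [3.087, 0.577, -0.002]
force: [0.1, 0.0, -0.7]
width: 0.782
gripper_force: 0.0
```

```bash
python3 - <<'E'
from h import *
from cell import arm
I={n:arm.get_image(n) for n in("top","scene")}
b=I["scene"]["pixels"]
cv2.imwrite("pics/d4.png",cv2.resize(b[220:320,150:320],(680,400))[:,:,::-1])
C=[]
for n,i in I.items():
    P=cloud(i)
    for c,z,r in(((.428,-.287),.06,.037),((.5726,-.186),.045,.03)):
        m=(np.hypot(P[...,0]-c[0],P[...,1]-c[1])<r)&(abs(P[...,2]-z)<.006)
        print(n,z,m.sum(),cv2.minEnclosingCircle((P[m][:,:2]*1000).astype(np.float32)) if m.sum() else 0)
plan(arm,[.428,-.287,.15],(.358,-.933))
E
```

```text
top 0.06 169 ((416.2366943359375, -285.49468994140625), 25.955842971801758)
top 0.045 228 ((571.8184204101562, -183.95700073242188), 25.17528533935547)
scene 0.06 309 ((426.5921936035156, -288.4727478027344), 30.30116844177246)
scene 0.045 218 ((575.1546020507812, -188.14505004882812), 25.230735778808594)
t 17.95 pos [ 0.4879 -0.2486  0.1483] y [ 0.361 -0.933  0.001] z [-0.    -0.001 -1.   ] w 0.0721 gf 0.0 q [ 0.5   0.42 -0.17  1.87  0.09  0.86 -0.92] F [ 0.5 -0.1  0.6]
 yaw 0.003 then [-0.0697  0.0144 -0.0016]
```

View pics/d4.png

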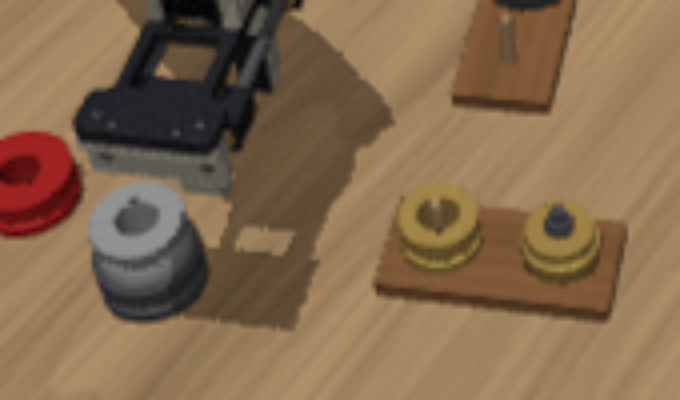

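Brass is seated at (440,225), and steel on black stands at (148,250). Next is the steel.

Request:
arm_command([
  [[-0.03, 0.005, 0, 0, 0, 0], [-0.03, 0.005, 0, 0, 0, 0], [-0.012, 0.003, 0, 0, 0, 0], [0, 0, 0.02, 0, 0, 0], [0, 0, 0, 0, 0, 0], [0, 0, 0, 0, 0, 0]],
], jaw=0.0918)

```text
clock: 18.7
position: [0.4285, -0.2844, 0.1282]
ee_rot: [-3.087, -0.584, -0.001]
force: [0.1, 0.4, 0.4]
width: 1.002
gripper_force: 0.0
```

```bash
python3 - <<'E'
from h import *
from cell import arm
plan(arm,[.4255,-.2865,.0525])
i=arm.get_image("scene");P=cloud(i);c=i["pixels"].astype(int)
m=(np.hypot(P[...,0]-.427,P[...,1]+.288)<.034)&(abs(P[...,2]-.0575)<.0025)&(c.sum(-1)>250)
q=(P[m][:,:2]*1000).astype(np.float32);print(m.sum(),cv2.minEnclosingCircle(q)); h=cv2.convexHull(q)[:,0]/1000
print(fit(h,.029,[.427,-.288]))
E
```

```text
t 18.7 pos [ 0.4285 -0.2844  0.1282] y [ 0.365 -0.931  0.   ] z [ 0.001  0.    -1.   ] w 0.092 gf 0.0 q [ 0.61  0.4  -0.17  1.97  0.09  0.78 -0.81] F [0.1 0.4 0.4]
 yaw 0.000 then [-0.0036  0.0008  0.0757]
188 ((426.66461181640625, -287.92340087890625), 28.21573257446289)
(array([ 0.42603644, -0.28797378]), np.float64(0.001547619048247934))
```

Request:
arm_command([
  [[-0.003, 0, 0.02, 0, 0, 0], [0, 0, 0.025, 0, 0, 0], [0, 0, 0.02, 0, 0, 0], [0, 0, 0.008, 0, 0, 0], [0, 0, 0.002, 0, 0, 0], [0, 0, 0, 0, 0, 0]],
])

```text
clock: 19.5
position: [0.425, -0.2863, 0.0534]
ee_rot: [3.087, 0.582, 0.001]
force: [0.5, -0.3, 0.1]
width: 1.0
gripper_force: 0.0
```

Request:
arm_command([
  [[0, 0, 0, 0, 0, 0], [0, 0, 0, 0, 0, 0], [0, 0, 0, 0, 0, 0], [0, 0, 0, 0, 0, 0], [0, 0, 0, 0, 0, 0], [0, 0, 0, 0, 0, 0]],
], jaw=0.048, newtons=45)

```text
clock: 20.25
position: [0.4246, -0.2863, 0.0528]
ee_rot: [3.087, 0.582, 0.0]
force: [0.4, -0.8, 1.8]
width: 0.627
gripper_force: 45.0
```

Request:
arm_command([
  [[0, 0, -0.01, 0, 0, 0], [0, 0, -0.025, 0, 0, 0], [0, 0, -0.025, 0, 0, -0.157], [0, 0, -0.025, 0, 0, -0.157], [0, 0, 0, 0, 0, -0.157], [0, 0, 0, 0, 0, -0.157], [0, 0, 0, 0, 0, -0.157], [0, 0, 0, 0, 0, -0.157], [0, 0, 0, 0, 0, -0.157], [0, 0, 0, 0, 0, 0]],
])

```text
clock: 21.5
position: [0.4238, -0.286, 0.1377]
ee_rot: [-2.329, -2.107, 0.0]
force: [-0.4, 0.0, -5.7]
width: 0.625
gripper_force: 45.0
```

```bash
python3 - <<'E'
from h import *
from cell import arm
plan(arm,[.6026,.1387,.0528],(.995,-.101))
C=[]
for n in("top","scene"):
    i=arm.get_image(n);P=cloud(i)
    m=(np.hypot(P[...,0]-.427,P[...,1]+.288)<.045)&(abs(P[...,2]-(.0275 if n=="scene" else .03))<.0035)
    q=(P[m][:,:2]*1000).astype(np.float32);h=cv2.convexHull(q)[:,0]/1000
    print(n,m.sum(),cv2.minEnclosingCircle(q),fit(h,.033,[.427,-.288]))
E
```

```text
t 21.5 pos [ 0.4238 -0.286   0.1377] y [ 0.995 -0.1   -0.001] z [-0.001  0.001 -1.   ] w 0.0574 gf 44.997194884344935 q [ 0.83  0.42 -0.45  1.95  0.24  0.83  0.15] F [-0.4  0.  -5.7]
 yaw 0.001 then [0.4405 0.135  0.0849]
top 270 ((426.2163391113281, -285.1477355957031), 32.8892822265625) (array([ 0.42585962, -0.28540247]), np.float64(0.0005931100727190945))
scene 390 ((428.984375, -289.21044921875), 33.407535552978516) (array([ 0.42851845, -0.28917941]), np.float64(0.0006244055878006607))
```

Request:
arm_command([
  [[0.02, 0.006, 0, 0, 0, 0], [0.04, 0.012, 0, 0, 0, 0], [0.05, 0.015, 0, 0, 0, 0], [0.05, 0.015, 0, 0, 0, 0], [0.05, 0.015, 0, 0, 0, 0], [0.05, 0.015, 0, 0, 0, 0], [0.05, 0.016, 0, 0, 0, 0], [0.05, 0.016, 0, 0, 0, 0], [0.05, 0.016, 0, 0, 0, 0], [0.03, 0.009, 0, 0, 0, 0]],
])

```text
clock: 22.85
position: [0.6026, 0.1419, 0.1377]
ee_rot: [-2.328, -2.108, -0.001]
force: [0.3, -0.3, -4.9]
width: 0.623
gripper_force: 45.0
```

Request:
arm_command([
  [[0, 0, 0, 0, 0, 0], [0, 0, 0.01, 0, 0, 0], [0, 0, 0.01, 0, 0, 0], [0, 0, 0, 0, 0, 0], [0, 0, 0, 0, 0, 0]],
])

```text
clock: 23.48
position: [0.6024, 0.1378, 0.1177]
ee_rot: [2.33, 2.108, -0.0]
force: [0.4, 0.5, -5.4]
width: 0.625
gripper_force: 45.0
```

```bash
python3 - <<'E'
from h import *
from cell import arm
plan(arm,[.6026,.1387,.0385],(.995,-.101))
E
```

```text
t 23.475 pos [0.6024 0.1378 0.1177] y [ 0.995 -0.1   -0.   ] z [-0. -0. -1.] w 0.0573 gf 44.99859309755266 q [ 0.    0.6  -0.47  1.7   0.32  0.92 -0.69] F [ 0.4  0.5 -5.4]
 yaw 0.001 then [0.0009 0.0001 0.0792]
```

Request:
arm_command([
  [[0.001, 0, 0.02, 0, 0, 0], [0, 0, 0.02, 0, 0, 0], [0, 0, 0.01, 0, 0, 0], [0, 0, 0, 0, 0, 0]],
])

```text
clock: 23.98
position: [0.6016, 0.1391, 0.0663]
ee_rot: [-2.328, -2.108, 0.004]
force: [-0.8, -1.5, -5.9]
width: 0.626
gripper_force: 45.0
```

Request:
arm_command([
  [[0, 0, 0.01, 0, 0, 0], [0, 0, 0.01, 0, 0, 0], [0, 0, 0.006, 0, 0, 0], [0, 0, 0.003, 0, 0, 0], [0, 0, 0, 0, 0, 0], [0, 0, 0, 0, 0, 0], [0, 0, 0, 0, 0, 0]],
])

```text
clock: 24.85
position: [0.6026, 0.1394, 0.039]
ee_rot: [2.329, 2.108, 0.001]
force: [-0.7, -0.1, -4.3]
width: 0.625
gripper_force: 45.0
```

Request:
arm_command([
  [[0, 0, 0.001, 0, 0, 0], [0, 0, 0, 0, 0, 0], [0, 0, 0, 0, 0, 0]],
])

```text
clock: 25.22
position: [0.6026, 0.1394, 0.0379]
ee_rot: [2.329, 2.109, 0.001]
force: [-0.2, -0.3, -2.7]
width: 0.628
gripper_force: 45.0
```

Request:
arm_command([
  [[0, 0, 0, 0, 0, 0], [0, 0, 0, 0, 0, 0], [0, 0, 0, 0, 0, 0], [0, 0, -0.01, 0, 0, 0], [0, 0, -0.03, 0, 0, 0], [0, 0, -0.04, 0, 0, 0], [0, 0, -0.03, 0, 0, 0], [0, 0, -0.01, 0, 0, 0], [0, 0, 0, 0, 0, 0]],
], jaw=0.078)

```text
clock: 26.35
position: [0.6027, 0.1394, 0.1582]
ee_rot: [2.328, 2.108, 0.001]
force: [-0.8, 0.4, -0.4]
width: 0.854
gripper_force: 0.0
```

```bash
python3 - <<'E'
from h import *
from cell import arm
plan(arm,[.4275,-.287,.15],(.64,-.768))
i=arm.get_image("scene");b=i["pixels"]
cv2.imwrite("pics/d5.png",cv2.resize(b[140:250,280:390],(440,440))[:,:,::-1])
E
```

```text
t 26.35 pos [0.6027 0.1394 0.1582] y [ 0.995 -0.099  0.001] z [ 0.001  0.    -1.   ] w 0.0784 gf 0.0 q [ 0.01  0.56 -0.48  1.66  0.3   1.   -0.67] F [-0.8  0.4 -0.4]
 yaw 0.777 then [-0.4075  0.2154  0.008 ]
```

View pics/d5.png

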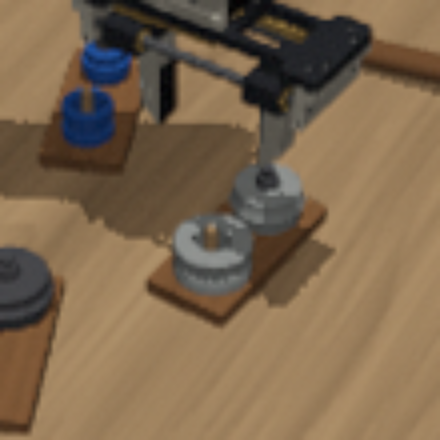

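Steel is seated at (212,250) on its dowel. Going back for the black, already turned to the placing direction.

Request:
arm_command([
  [[0, 0, 0, 0, 0, -0.164], [0, 0, 0, 0, 0, -0.164], [0, 0, 0, 0, 0, -0.164], [-0.02, -0.02, 0, 0, 0, 0], [-0.035, -0.035, 0, 0, 0, 0], [-0.04, -0.04, 0, 0, 0, 0], [-0.04, -0.04, 0, 0, 0, 0], [-0.04, -0.04, 0, 0, 0, 0], [-0.04, -0.04, 0, 0, 0, 0], [-0.04, -0.04, 0, 0, 0, 0]],
], jaw=0.0918)

```text
clock: 27.65
position: [0.4629, -0.1953, 0.1565]
ee_rot: [-1.744, -2.611, 0.0]
force: [0.7, -0.1, -0.6]
width: 1.0
gripper_force: 0.0
```

Request:
arm_command([
  [[-0.035, -0.035, 0, 0, 0, 0], [-0.025, -0.025, 0, 0, 0, 0], [-0.012, -0.01, 0, 0, 0, 0], [0, 0, 0.02, 0, 0, 0], [0, 0, 0.02, 0, 0, 0], [0, 0, 0, 0, 0, 0], [0, 0, 0, 0, 0, 0]],
])

```text
clock: 28.52
position: [0.428, -0.2865, 0.118]
ee_rot: [-1.743, -2.613, -0.001]
force: [0.6, 1.5, 0.2]
width: 1.002
gripper_force: 0.0
```

```bash
python3 - <<'E'
from h import *
from cell import arm
plan(arm,[.4275,-.287,.0225],(.924,.383))
b=arm.get_image("scene")["pixels"]
cv2.imwrite("pics/d6.png",cv2.resize(b[190:320,110:260],(600,520))[:,:,::-1])
E
```

```text
t 28.525 pos [ 0.428  -0.2865  0.118 ] y [0.923 0.384 0.   ] z [ 0.  0. -1.] w 0.092 gf 0.0 q [ 0.91  0.48 -0.57  1.95  0.35  0.81  0.55] F [0.6 1.5 0.2]
 yaw 0.001 then [-0.0004 -0.0007  0.0955]
```

View pics/d6.png

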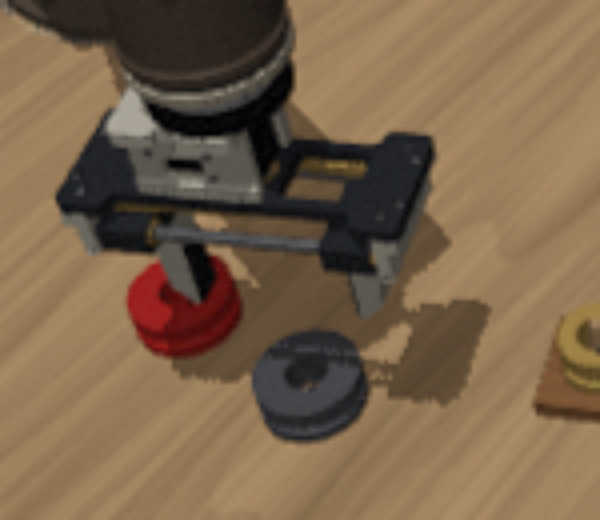

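The black is at (310,385) with the jaws straddling it, and the red at (185,310) stays clear of the path. Descending.

Request:
arm_command([
  [[0, -0.001, 0.02, 0, 0, 0], [0, 0, 0.025, 0, 0, 0], [0, 0, 0.025, 0, 0, 0], [0, 0, 0.015, 0, 0, 0], [0, 0, 0.007, 0, 0, 0], [0, 0, 0.002, 0, 0, 0], [0, 0, 0, 0, 0, 0]],
])

```text
clock: 29.45
position: [0.4269, -0.2878, 0.0243]
ee_rot: [1.745, 2.612, -0.0]
force: [-0.6, -0.1, 0.3]
width: 0.998
gripper_force: 0.0
```

Request:
arm_command([
  [[0, 0, 0, 0, 0, 0], [0, 0, 0, 0, 0, 0], [0, 0, 0, 0, 0, 0], [0, 0, 0, 0, 0, 0], [0, 0, 0, 0, 0, 0]],
], jaw=0.056, newtons=55)

```text
clock: 30.08
position: [0.4261, -0.2878, 0.0239]
ee_rot: [-1.745, -2.612, 0.001]
force: [-3.4, -0.9, 5.5]
width: 0.719
gripper_force: 55.0
```

Request:
arm_command([
  [[0, 0, -0.01, 0, 0, 0], [0, 0, -0.025, 0, 0, 0], [0, 0, -0.025, 0, 0, 0], [0, 0, -0.025, 0, 0, 0], [0, 0, -0.015, 0, 0, 0], [0, 0, 0, 0, 0, 0], [0, 0, 0, 0, 0, 0]],
])

```text
clock: 30.95
position: [0.4259, -0.2873, 0.1229]
ee_rot: [-1.744, -2.611, 0.0]
force: [-0.4, 0.3, -7.7]
width: 0.714
gripper_force: 55.0
```

```bash
python3 - <<'E'
from h import *
from cell import arm
plan(arm,[.5236,-.0345,.12],(.924,.383))
E
```

```text
t 30.95 pos [ 0.4259 -0.2873  0.1229] y [ 0.924  0.383 -0.001] z [-0.001  0.001 -1.   ] w 0.0655 gf 54.9957250803709 q [ 0.92  0.47 -0.58  1.95  0.34  0.82  0.55] F [-0.4  0.3 -7.7]
 yaw -0.000 then [0.1961 0.1871 0.0029]
```

Request:
arm_command([
  [[0.016, 0.015, 0, 0, 0, 0], [0.035, 0.033, 0, 0, 0, 0], [0.04, 0.038, 0, 0, 0, 0], [0.04, 0.038, 0, 0, 0, 0], [0.035, 0.034, 0, 0, 0, 0], [0.02, 0.019, 0, 0, 0, 0], [0.01, 0.01, 0, 0, 0, 0], [0, 0, 0, 0, 0, 0], [0, 0, 0, 0, 0, 0]],
])

```text
clock: 32.08
position: [0.5235, -0.0368, 0.1232]
ee_rot: [-1.747, -2.61, 0.003]
force: [-0.2, -1.1, -6.4]
width: 0.718
gripper_force: 55.0
```

```bash
python3 - <<'E'
from h import *
from cell import arm
plan(arm,[.5236,-.0345,.0393],(.924,.383))
E
```

```text
t 32.075 pos [ 0.5235 -0.0368  0.1232] y [ 0.925  0.381 -0.002] z [-0.001 -0.001 -1.   ] w 0.0659 gf 54.99564951751381 q [ 0.41  0.49 -0.6   1.92  0.36  0.84  0.01] F [-0.2 -1.1 -6.4]
 yaw -0.002 then [0.0021 0.0011 0.0839]
```

Request:
arm_command([
  [[0.002, 0.001, 0.02, 0, 0, 0], [0, 0, 0.02, 0, 0, 0], [0, 0, 0.01, 0, 0, 0], [0, 0, 0, 0, 0, 0]],
])

```text
clock: 32.58
position: [0.5238, -0.0336, 0.0733]
ee_rot: [-1.746, -2.61, 0.002]
force: [-0.8, -0.3, -7.2]
width: 0.72
gripper_force: 55.0
```

Request:
arm_command([
  [[0, 0, 0.01, 0, 0, 0], [0, 0, 0.01, 0, 0, 0], [0, 0, 0.008, 0, 0, 0], [0, 0, 0.004, 0, 0, 0], [0, 0, 0.001, 0, 0, 0], [0, 0, 0, 0, 0, 0], [0, 0, 0, 0, 0, 0]],
])

```text
clock: 33.45
position: [0.5246, -0.0326, 0.041]
ee_rot: [1.745, 2.612, 0.0]
force: [-0.2, -1.1, -6.6]
width: 0.715
gripper_force: 55.0
```

Request:
arm_command([
  [[0, 0, 0.001, 0, 0, 0], [0, 0, 0.001, 0, 0, 0], [0, 0, 0, 0, 0, 0], [0, 0, 0, 0, 0, 0]],
])

```text
clock: 33.95
position: [0.5244, -0.0327, 0.0389]
ee_rot: [1.745, 2.612, -0.0]
force: [-1.7, -1.6, -0.1]
width: 0.718
gripper_force: 55.0
```

Request:
arm_command([
  [[0, 0, 0, 0, 0, 0], [0, 0, 0, 0, 0, 0], [0, 0, 0, 0, 0, 0], [0, 0, -0.01, 0, 0, 0], [0, 0, -0.03, 0, 0, 0], [0, 0, -0.04, 0, 0, 0], [0, 0, -0.04, 0, 0, 0], [0, 0, -0.04, 0, 0, 0], [0, 0, -0.03, 0, 0, 0], [0, 0, 0, 0, 0, 0]],
], jaw=0.086)

```text
clock: 35.2
position: [0.5257, -0.0323, 0.2316]
ee_rot: [1.743, 2.609, 0.004]
force: [0.1, -0.0, -0.2]
width: 0.939
gripper_force: 0.0
```

```bash
python3 - <<'E'
from h import *
from cell import arm
i=arm.get_image("scene");P=cloud(i);b=i["pixels"]
for n,c,r in(("blue",(.4415,.233),.021),("brass",(.575,-.188),.025),("steel",(.604,.137),.029),("black",(.526,-.035),.033)):
    d=np.hypot(P[...,0]-c[0],P[...,1]-c[1]);m=(d<r)&(P[...,2]>.034)&(P[...,2]<.055);print(n,m.sum(),np.percentile(P[m][:,2],[30,50,80]).round(4))
cv2.imwrite("pics/e.png",cv2.resize(b[120:320,130:450],(800,500))[:,:,::-1])
E
```

```text
blue 25 [0.0378 0.0395 0.0428]
brass 258 [0.0407 0.0419 0.0437]
steel 213 [0.0409 0.0421 0.0438]
black 341 [0.0408 0.0421 0.0437]
```

View pics/e.png

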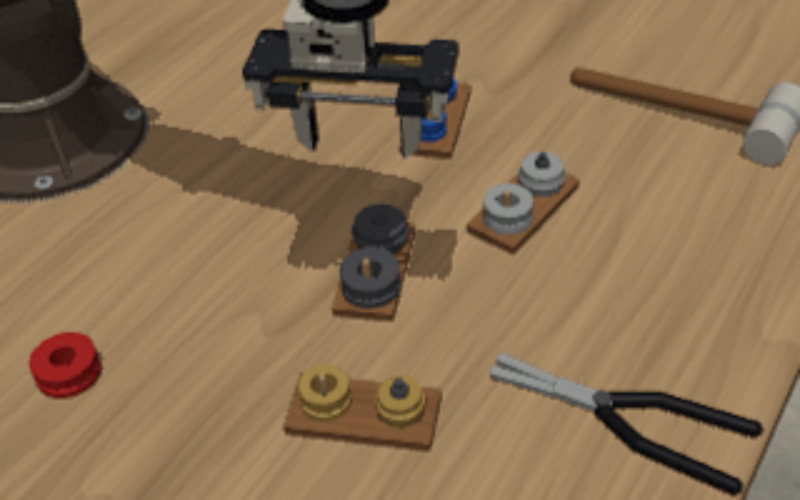

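All four rolls lie flat on their dowels: blue (432,125, partly hidden by the gripper), steel (508,208), black (370,275) and brass (325,390). The red ring, snips and mallet are where they were. Handing in.

```bash
python3 -c "
from cell import arm
print(arm.sign_off())"
```

```text
the job is handed in; nothing more can be done
None
```

The stack came apart in the order blue, brass, steel, black; each roll now lies flat over its mate's free dowel, nothing else was moved, and the job was handed in at about 35 s of the 128 s allowed.

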